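# Refit the pressing arm of a citrus press and latch it on its ball

## Robot

A 6-joint arm with a two-finger parallel gripper is mounted at the origin on a cart in front of the work surface, level with it; the furniture and walls round the work are solid. World frame = base frame: x ahead of the robot, y to its left, z up, the work surface at z = 0. Lengths are in m, angles in degrees, forces in N, time in s.
With the tool pointing down it reaches from about 0.375 to 0.975 m from the base axis. Payload 3.8 kg.
Tool frame: the origin (TCP) lies where the fingers leave the gripper's body, on its centre line; the fingertips stand 64 mm ahead of it and the grasp point (between the pads) lies 45 mm ahead of it; z points along the fingers, y is the line along which they close (so a half turn about z gives the same grasp; the last joint's range is limited). The gripper opens to 88 mm and grips with 3 to 60 N. Pads are 18 mm wide; open, the fingers measure 123 mm over their backs; the gripper's body (75 mm by 187 mm) begins 45 mm behind the grasp point.
Start: joints at [67.271, 15.12, 91.902, -0, 72.978, -2.114], TCP at [0.238, 0.632, 0.303] pointing down, gripper open.
Joint ranges: [-150.88, 150.88], [-54.13, 125.18], [17.81, 147.31], [-75.09, 255.09], [0, 152.58], [-146.25, 146.25]. Speed limits (degrees/s): [147.25, 147.25, 180, 180, 180, 180].

## Interface

Orientations are given as a 3x3 rotation matrix whose columns are the frame's x, y, z axes.
In Python, from workcell import arm gives the robot as it stands.
- The arm moves only by the shell command python3 -m pendant 'ROWS' [FORCE]. ROWS is a JSON object whose one key "motion" holds a list of rows, each a list of 3 entries, a list of its own where there are three numbers: the shift along the tool's x, y, z in units of 30 mm (1.0 is 30 mm), then the turn, a rotation vector about the tool's x, y, z in units of 5 degrees (1.0 is 5 degrees), then the finger opening in mm, from 0 to 88.1. In form: {"motion": [[[x, y, z], [rx, ry, rz], fingers], ...]}. A call has exactly 10 rows; each row is the pose to reach, as a shift and turn from the pose commanded when the call began, along the tool's axes at that moment; what a row does not reach only later rows make up. A row lasts 1/8 s, in which the tool goes at most 62.5 mm and 10.7 degrees, less where a joint would pass 70% of its speed; a pose out of reach is approached as far as the arm can. A call with a gripper value outside its range is refused whole. The fingers move at their own pace and stop on an object; FORCE is the grip in N (left out, the last holds). Time passes only in rows, so rows that repeat a pose let the fingers close, or fill a call up. It gives the time, the measured TCP pose, the force, the opening and the grip force at its end, in the units of the state.
- arm.get_state(): the state, without advancing time (a new reading comes with each control period).
- arm.read_camera(name): name is "scene" or "side" or "wrist"; returns a dict with "pixels" (480x640x3 uint8, red, green, blue), "depth" (480x640 float32, m along the optical axis (not along the pixel's ray), 0 where there is no reading), "fx", "fy", "cx", "cy" (pixels), "R" (3x3) and "t" (3): a world point X has camera coordinates R X + t. Camera axes: x right, y down, z forward; pixel columns grow to the right and rows downward; lengths in m; the calibration is good to about 2 mm. A picture is of the moment at which its call begins.
- arm.finish_job(): hands the job in; it is judged then, once.
The state is a dict: "time": time; "joints": joint angles; "dq": joint speeds; "tau": joint torques, N m; "position": TCP position; "orientation": TCP orientation; "wrist_force": force on the tool from outside, world axes, zero at the start; "wrist_torque": the same for the moment, N m; "finger_gap": opening from 0.0 (shut) to 1.0 (fully open); "grasp_force": force on a finger pad.
Only numpy, scipy, OpenCV 4.12 (cv2) and the standard library are available. Lean on these libraries where they do the work, as an engineer would, in place of code of your own. Each camera call takes 0.05 s, during which the arm holds its last target. There are 200 camera calls.

## Task

Put the washed pressing arm back on the citrus press: set its socket over the steel ball with the dome in the cup and the latch lever still up, push the head gently down until the ball is fully home in the socket, then press the latch lever all the way down so that the arm is locked, and let go. Feel your way: the plastic seat inside the socket must not be pressed on the ball with more than 28 N. Leave the espresso cup under the spout, the sugar bowl and the honey jar where they stand.

Things in the scene. Friction and masses are not known exactly. Their poses are not given: they have to be found in the camera images.
- press_base: Dark green cast citrus press, fixed. Origin on the worktop under the ball; +z up, -x runs from the ball to the cup. Foot 208 x 88 mm, 14 mm thick. Post 30 mm wide carries a steel ball 28 mm in diameter over a 33 mm flange. The ball's stud is screwed in or out to suit, so its centre stands 114 to 138 mm above the origin: this height is not measured. Steel cup in front, rim 128 mm high.
- ball_axis (a point): Point on the vertical axis of the ball, fixed 126 mm above the press's origin: the middle of the ball's possible heights, not the ball itself (the ball's centre lies up to 12 mm higher or lower).
- cup_floor (a point): Centre of the steel cup's floor, 108 mm above the worktop and 120 mm in front of the ball axis. The cup is 69 mm wide inside, 77 mm outside, its rim 20 mm above the floor.
- press_arm: Loose aluminium arm, 0.6 kg, 265 mm long, lying right way up: socket head 49 mm wide and 40 mm high, bar 16 mm wide and 14 mm high (26 to 40 mm up), steel dome 51 mm wide, black handle. Origin on the socket's axis in its lower rim; z up, handle to -x. Mouth 42 mm, bore 29.6 mm, seat 32 mm deep: fully home, the origin is 18 mm below the ball's centre. Centre of mass at x = -62 mm.
- head_top (a point): Middle of the flat top of the socket head, 40 mm above the arm's origin, on the socket's axis: push here. Two sprung catches in the bore grip the ball: set down by its own weight the arm stops with its head about 8 mm above home. Pushing past the catches takes some 7 to 13 N, less and less on the way, then the ball meets the solid seat.
- ball_seat: White plastic seat at the top of the socket's bore, part of the arm; origin on its lower face, 32 mm above the arm's origin on the socket axis. Fully home it rests on the top of the ball. It bears on the ball only when the ball is fully home (then with some 5 N). More than 28 N crush it.
- bar_grip (a point): Grip point in the middle of the bar, 52 mm from the socket axis towards the handle and 33 mm above the arm's origin. Grip across the bar (along the arm's y) from above; about 10 mm of bar each way is free. The raised lever stands over it between the fingers, at most 31 mm above the bar and 23 mm wide.
- dome_tip (a point): Centre of the flat underside of the dome, 120 mm from the socket axis towards the handle, level with the socket's lower rim. With the arm fitted it rests on the cup's floor.
- latch_lever (a joint): Latch lever on top of the arm, in rad: 0 raised, 0.45 fully down on the bar (stop). Pivot across the arm 22 mm from the socket axis and 24 mm above the arm's origin. Stays where it is left; moving its tip takes about 8 to 13 N along its arc, more if the fingertips drag on it. Its hook swings under the ball; with the ball not home the hook strikes the ball instead of passing under it.
- lever_tip (a point): Middle of the top of the lever's red thumb pad (24 x 18 mm), 46 mm from the pivot. In the arm's frame (x, z) it is at (-53, 66) mm with the lever raised, (-68, 48) mm with it down. Press here: it moves outwards (to -x) along an arc as it goes down.
- espresso_cup: Cream espresso cup, 62 mm wide and 58 mm high, standing loose on the press's foot under the cup's spout. Origin under its centre.
- sugar_bowl: Small black pinch bowl with sugar cubes, 69 mm wide and 31 mm high, standing loose between the lying arm and the press. Origin under its centre.
- honey_jar: Honey jar with red lid, 56 mm wide and 75 mm high, standing loose behind the press on the left. Origin under its centre.

How it is judged:
By the outcome, as a careful person would: the job done as asked, in the order asked, and still so for the second after the job is handed in, with the robot touching nothing.
It also fails if it takes over 58 s, if anything falls off the work surface, if the arm or the gripper's body presses on something with over 40 N, if the wrist force passes 120 N, or if a joint passes its speed limit or range.

## Working session

There is one attempt and no reset: what is moved stays moved. The work goes in short steps, Python scripts to look and compute and a shell command to move; the robot and the scene stay as the last step left them, time stands still between calls to the robot, and variables do not carry over. Pictures are saved under pics/ and viewed, at most 10 in all, crops included, and the job is handed in when it is done.

```bash
mkdir -p pics; ls
cat > h.py <<'E'
import numpy as np,cv2
from workcell import arm
def snap(n,f=None):
    c=arm.read_camera(n); np.savez('%s.npz'%(f or n),**c); return c
def save(c,fn,crop=None,s=1):
    im=c['pixels'][:,:,::-1]
    if crop: x0,y0,x1,y1=crop; im=im[y0:y1,x0:x1]
    cv2.imwrite('pics/'+fn,cv2.resize(im,None,fx=s,fy=s,interpolation=cv2.INTER_CUBIC))
def w(c,u,v,z=None):
    R,t=c['R'],c['t']; r=np.array([(u-c['cx'])/c['fx'],(v-c['cy'])/c['fy'],1.])
    if z is None: d=c['depth'][int(v),int(u)]
    else:
        o=-R.T@t; q=R.T@r; d=(z-o[2])/q[2]
    return R.T@(r*d-t)
def cloud(c):
    v,u=np.mgrid[:480,:640]; d=c['depth']; P=np.stack([(u-c['cx'])/c['fx']*d,(v-c['cy'])/c['fy']*d,d],-1)
    return (P-c['t'])@c['R']
E
python3 - <<'E'
from h import *
for n in('scene','side','wrist'):
    c=snap(n); 
    print(n,c['fx'],-c['R'].T@c['t'],c['R'][2])
a=np.load('scene.npz');b=np.load('side.npz');w_=np.load('wrist.npz')
save(a,'scene.png');save(b,'side.png');save(w_,'wrist.png')
s=arm.get_state();print(s)
E
```

```text
pics
scene 532.8782312085799 [ 0.18526763 -0.32972083  0.71284369] [ 0.27755139  0.62512411 -0.72951016]
side 487.63399806285787 [-0.15116412  0.40926703  0.67467845] [ 0.69140786 -0.27569319 -0.66779371]
wrist 368.41243430887016 [0.17388768 0.65629903 0.38387625] [ 0.25090323 -0.09542967 -0.96329681]
{'time': 0.15, 'joints': array([ 6.72698018e+01,  1.51611539e+01,  9.19631696e+01,  7.53050051e-04,
        7.29772546e+01, -2.11548721e+00]), 'dq': array([ 0.01397817, -0.11999927, -0.27725403, -0.04422564,  0.02639995,
        0.03062858]), 'tau': array([ 2.99186959e-04, -5.02849817e+01, -3.57466900e+01,  7.30868010e-02,
        2.49730336e-02, -1.20129671e-04]), 'position': array([0.23749886, 0.6313711 , 0.30165249]), 'orientation': array([[-9.35967782e-01,  3.52084970e-01, -6.96614560e-04],
       [ 3.52085651e-01,  9.35966365e-01, -1.63032347e-03],
       [ 7.79954053e-05, -1.77119824e-03, -9.99998428e-01]]), 'wrist_force': array([ 0.78008464, -0.24812306, -0.09722315]), 'wrist_torque': array([-0.01621291,  0.0507061 ,  0.01379047]), 'grasp_force': 0.0, 'finger_gap': 1.0009595019189168}
```

View pics/scene.png

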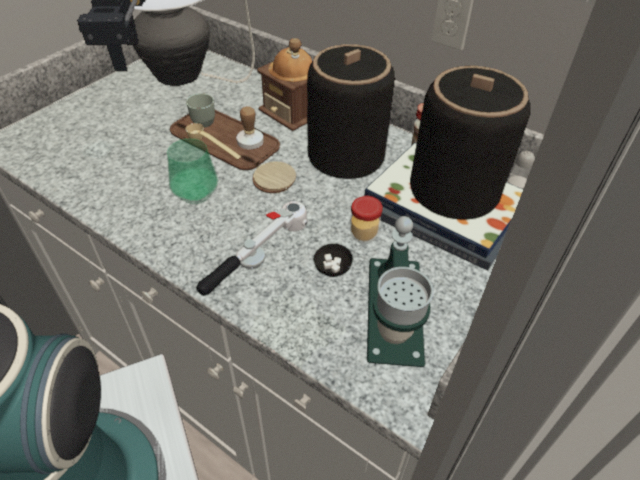

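View pics/side.png

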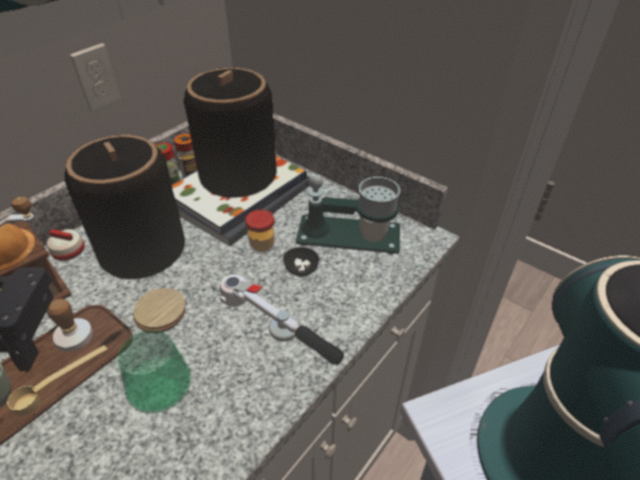

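The scene view shows the loose arm with its head at about (293,213) and its handle end at (203,285). The press ball is at (404,226), the cup at (404,293), the bowl at (333,260) and the jar at (366,218). In the side view the head is at (236,287), the handle end at (340,355), the ball at (316,181) and the cup at (379,190).

Run:
```python
from h import *
a=dict(np.load('scene.npz'));b=dict(np.load('side.npz'))
p=cv2.resize(a['pixels'][190:310,190:450,::-1],None,fx=3,fy=2.4*1.25,interpolation=cv2.INTER_CUBIC)
cv2.imwrite('pics/c1.png',p[:,:780])
save(b,'c2.png',(210,170,410,320),4)
for n,c in(('scene',a),('side',b)):
    C=cloud(c); 
    for nm,(u,v) in (dict(head=(293,209),bar=(262,238),handle=(215,278),ball=(404,224),cupfl=(404,293),foot=(380,345),table=(300,290),bowl=(320,250),jar=(366,206)) if n=='scene' else dict(head=(232,282),bar=(283,313),handle=(325,345),ball=(316,181),cupfl=(379,190),foot=(335,240),jar=(260,218))).items(): print(n,nm,C[v,u].round(4))
    m=np.isfinite(C[...,2])&(c['depth']>0)
    # cup rim: points z .12-.14 ; ball
    for lo,hi in((.124,.131),(.133,.17)):
        q=C[m&(C[...,2]>lo)&(C[...,2]<hi)&(np.hypot(C[...,0]-.55,C[...,1]+.0)<.6)]
        print(lo,len(q))
```

```text
scene head [0.4363 0.3376 0.039 ]
scene bar [0.3593 0.2902 0.0393]
scene handle [0.2588 0.2329 0.0422]
scene ball [0.5405 0.1391 0.1423]
scene cupfl [0.4923 0.0463 0.107 ]
scene foot [0.4563 0.0323 0.0127]
scene table [ 0.3891  0.1901 -0.0041]
scene bowl [0.4456 0.2354 0.0267]
scene jar [0.5453 0.2625 0.0715]
0.124 1349
0.133 5501
side head [0.4389 0.3433 0.0397]
side bar [0.3379 0.2823 0.0453]
side handle [0.2555 0.2413 0.0458]
side ball [0.5354 0.1503 0.1412]
side cupfl [0.5085 0.0307 0.1076]
side foot [0.5005 0.1231 0.0136]
side jar [0.548  0.2592 0.0742]
0.124 2104
0.133 10809
```

View pics/c1.png

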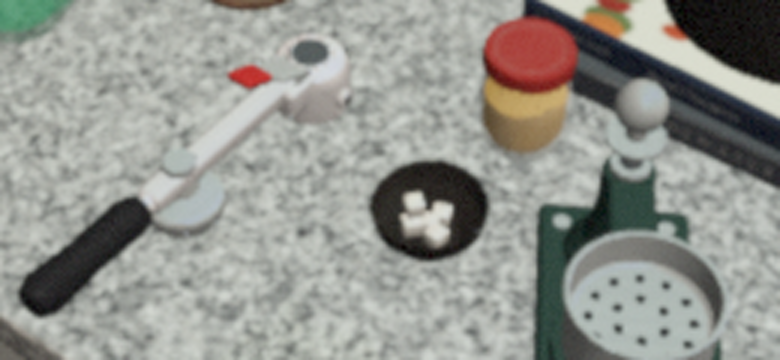

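View pics/c2.png

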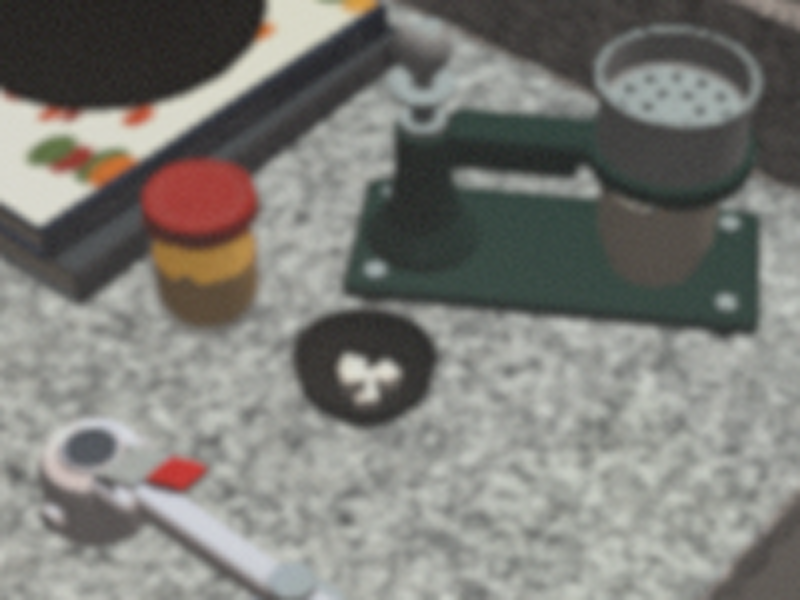

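The enlarged scene crop shows the dark disc on the head top at crop (311,52), which is pixel (293.7,207.3). The knob over the dome is at (249.7,243.7) and the ball at (404,224.3). The side crop shows the head disc at pixel (232.7,281.7), the knob at (282.7,315) and the ball at (314.7,180.5).

Run:
```python
from h import *
from scipy.optimize import least_squares
a=dict(np.load('scene.npz'));b=dict(np.load('side.npz'))
def tri(pa,pb):
    A=[];B=[]
    for c,p in((a,pa),(b,pb)):
        o=-c['R'].T@c['t'];d=w(c,*p,z=0)-o;d/=np.linalg.norm(d);M=np.eye(3)-np.outer(d,d);A.append(M);B.append(M@o)
    x=np.linalg.solve(sum(A),sum(B)); return x.round(4),[round(1e3*np.linalg.norm(A[i]@x-B[i]),1) for i in(0,1)]
print('head tri',tri((293.7,207.3),(232.7,281.7)),w(a,293.7,207.3,.04),w(b,232.7,281.7,.04))
print('knob tri',tri((249.7,243.7),(282.7,315)))
print('ball tri',tri((404,224.3),(314.7,180.5)))
for n,c in(('scene',a),('side',b)):
    C=cloud(c);ok=c['depth']>0
    # ball sphere
    g=C[ok&(np.hypot(C[...,0]-.538,C[...,1]-.145)<.03)&(C[...,2]>.118)&(C[...,2]<.17)]
    f=least_squares(lambda p:np.linalg.norm(g-p,axis=1)-.014,[.54,.145,.126],loss='soft_l1',f_scale=.001)
    print(n,'ball',len(g),f.x.round(4),g[:,2].max())
    g=C[ok&(np.hypot(C[...,0]-.50,C[...,1]-.035)<.07)&(C[...,2]>.122)&(C[...,2]<.135)]
    f=least_squares(lambda p:np.hypot(*(g[:,:2]-p).T)-.0365,[.5,.035],loss='soft_l1',f_scale=.002);print(n,'cup',len(g),f.x.round(4))
    # head top plane pts, bar axis
    q=ok&(C[...,2]>.034)&(C[...,2]<.05)&(np.hypot(C[...,0]-.437,C[...,1]-.34)<.26)&(C[...,1]>.2)&(C[...,0]<.47)&(C[...,0]>.2)&(C[...,1]<.38)
    g=C[q];g=g[np.hypot(*(g[:,:2]-[.437,.34]).T)>.07]
    m=g[:,:2].mean(0);u,s,v=np.linalg.svd(g[:,:2]-m,full_matrices=False);print(n,'bar',len(g),m.round(4),v[0],np.degrees(np.arctan2(v[0][1],v[0][0])),'head off',np.cross(v[0],np.array([.437,.34])-m))
    g=C[ok&(C[...,2]>.034)&(C[...,2]<.046)&(np.hypot(C[...,0]-.437,C[...,1]-.34)<.024)];print('head',g.mean(0))
```

```text
head tri (array([0.4396, 0.3418, 0.0388]), [np.float64(0.4), np.float64(0.4)]) [0.43876413 0.34028077 0.04      ] [0.43896086 0.34205444 0.04      ]
knob tri (array([0.3353, 0.2833, 0.0427]), [np.float64(0.8), np.float64(0.8)])
ball tri (array([0.5475, 0.1477, 0.1324]), [np.float64(1.1), np.float64(1.1)])
scene ball 259 [0.546  0.1464 0.1304] 0.1451584433175563
scene cup 460 [0.4878 0.0403]
scene bar 976 [0.2932 0.256 ] [-0.8646621  -0.50235391] -149.84414368466213 head off -0.00045473369823911813
head [0.43771179 0.33716381 0.03802787]
side ball 170 [0.5476 0.1478 0.1311] 0.14578988738766824
side cup 270 [0.4889 0.043 ]
side bar 1154 [0.2906 0.2626] [-0.87903353 -0.47675996] -151.52599719835993 head off 0.001756288780879564
head [0.43647357 0.34441833 0.03849767]<stdin>:23: DeprecationWarning: Arrays of 2-dimensional vectors are deprecated. Use arrays of 3-dimensional vectors instead. (deprecated in NumPy 2.0)
```

Run:
```python
from h import *
H=np.full((16,16),0.)
P=[]
for n in('scene','side'):
    c=dict(np.load(n+'.npz'));C=cloud(c);ok=c['depth']>0;P.append(C[ok])
P=np.concatenate(P)
# height map 5cm cells x .1-.8, y -.2..0.75
print('y:  ',[round(-.2+.05*j,2) for j in range(19)])
for i in range(14):
    r=[]
    for j in range(19):
        x0=.1+.05*i;y0=-.2+.05*j
        q=P[(P[:,0]>=x0)&(P[:,0]<x0+.05)&(P[:,1]>=y0)&(P[:,1]<y0+.05)&(P[:,2]<.6)&(P[:,2]>-.02)]
        r.append(int(1000*np.percentile(q[:,2],99)) if len(q)>5 else -1)
    print(round(x0,2),r)
from h import arm
from scipy.spatial.transform import Rotation as Ro
s=arm.get_state();R=np.array(s['orientation']);p=np.array(s['position'])
g=np.array([.439,.3412,0])+.052*np.array([np.cos(np.radians(-150.7)),np.sin(np.radians(-150.7)),0])
for z in(.16,.033):
    t=g+[0,0,z+.045]; print(t,(R.T@(t-p))/.03)
th=np.radians(-60.7);y=np.array([np.cos(th),np.sin(th),0]);zz=np.array([0,0,-1.]);T=np.stack([np.cross(y,zz),y,zz],1)
print(Ro.from_matrix(R.T@T).as_rotvec(degrees=True)/5)
```

```text
y:   [-0.2, -0.15, -0.1, -0.05, 0.0, 0.05, 0.1, 0.15, 0.2, 0.25, 0.3, 0.35, 0.4, 0.45, 0.5, 0.55, 0.6, 0.65, 0.7]
0.1 [-1, 1, 1, 9, 9, 1, 1, 1, -1, -1, -1, 1, 597, 599, 1, 1, 1, 1, 1]
0.15 [-1, -1, -1, -1, -1, -1, -1, -1, -1, 0, 1, 1, 1, 590, 343, 344, 1, 1, 0]
0.2 [-1, -1, -1, -1, -1, -1, -1, 0, 45, 1, 1, 1, 1, 81, 344, 351, 333, 236, 1]
0.25 [-1, -1, -1, -1, -1, -1, 1, 1, 45, 44, 1, 1, 99, 111, 111, 1, 335, 315, 10]
0.3 [-1, -1, -1, -1, 1, 1, 1, 1, 1, 45, 19, 1, 75, 112, 112, 1, 11, 48, 62]
0.35 [597, -1, 1, 1, 1, 1, 1, 1, 1, 40, 67, 1, 1, 1, 10, 16, 26, 61, 62]
0.4 [597, 596, 1, 1, 88, 13, 1, 30, 29, 1, 54, 39, 17, 509, 510, 85, 89, 8, 11]
0.45 [-1, 448, 439, 83, 128, 128, 15, 29, 29, 1, 38, 474, 501, 508, 17, 78, 88, 10, 1]
0.5 [-1, -1, 435, 101, 128, 128, 144, 142, 75, 75, 476, 488, 206, 219, 211, 7, 206, 138, 135]
0.55 [-1, -1, 427, 421, 1, 14, 143, 139, 75, 76, 46, 127, 221, 223, 222, 212, 210, 176, 149]
0.6 [-1, -1, -1, 413, 102, 1, 1, 22, 239, 241, 46, 192, 221, 241, 222, 221, 108, 145, 143]
0.65 [-1, -1, -1, 406, 400, 477, 45, 259, 264, 265, 263, 46, 221, 222, 222, 33, 50, 224, 230]
0.7 [-1, -1, -1, -1, 392, 381, 46, 263, 282, 283, 265, 47, 45, 1, 0, 103, 304, 244, 232]
0.75 [-1, -1, -1, -1, -1, 380, 101, 263, 265, 265, 265, 106, 107, 105, 348, 351, 349, -1, -1]
[0.3936524  0.31575211 0.205     ] [-8.57623782 -8.00860824  3.2352706 ]
[0.3936524  0.31575211 0.078     ] [-8.576568   -8.00111016  7.46859728]
[-1.17378217e-02  2.25684540e-02  2.60170053e+01]
```

Run:
```python
from h import *
for n in('scene','side'):
    c=dict(np.load(n+'.npz'));C=cloud(c);q=(c['depth']>0)&(C[...,2]>.17)&(C[...,2]<.5)
    for t in np.arange(.4,.9,.05):
        m=q&(abs(C[...,0]-t)<.004)&(C[...,1]<.12)&(C[...,1]>-.3)
        if m.sum()>5: print(n,round(t,2),m.sum(),'ymax',np.percentile(C[m][:,1],[50,98]).round(3),'z',C[m][:,2].min().round(3),C[m][:,2].max().round(3))
    m=(c['depth']>0)&(C[...,2]>.03)&(C[...,2]<.11)&(C[...,1]<.1)&(C[...,1]>-.3)
    for t in np.arange(.4,.9,.05):
        k=m&(abs(C[...,0]-t)<.004)&(np.hypot(C[...,0]-.488,C[...,1]-.042)>.06)
        if k.sum()>5:print(' low',t.round(2),np.percentile(C[k][:,1],[50,98]).round(3))
# place gripper corners
f=np.array([.5219,.1021]);y=np.array([.874,-.486]);x=np.array([.486,.874])
for i in(-1,1):
    for j in(-1,1): print((f+i*.0375*x+j*.0935*y).round(3))
```

```text
scene 0.4 1323 ymax [-0.265 -0.263] z 0.293 0.477
scene 0.45 174 ymax [-0.29  -0.289] z 0.303 0.349
scene 0.5 21 ymax [-0.291 -0.291] z 0.25 0.263
 low 0.5 [-0.073 -0.068]
side 0.4 576 ymax [-0.191 -0.189] z 0.17 0.462
side 0.45 936 ymax [-0.121 -0.117] z 0.17 0.454
side 0.5 813 ymax [-0.092 -0.088] z 0.17 0.443
side 0.55 679 ymax [-0.063 -0.059] z 0.171 0.432
side 0.6 591 ymax [-0.034 -0.03 ] z 0.17 0.421
side 0.65 517 ymax [-0.005 -0.001] z 0.171 0.41
side 0.7 434 ymax [0.024 0.028] z 0.171 0.399
side 0.75 392 ymax [0.052 0.056] z 0.17 0.388
side 0.8 329 ymax [0.081 0.086] z 0.171 0.377
side 0.85 290 ymax [0.11  0.114] z 0.171 0.365
 low 0.4 [-0.191 -0.189]
 low 0.45 [-0.121 -0.117]
 low 0.5 [-0.069 -0.065]
 low 0.55 [-0.041 -0.036]
 low 0.6 [-0.012 -0.008]
 low 0.65 [0.018 0.023]
 low 0.7 [0.047 0.051]
 low 0.75 [0.075 0.08 ]
 low 0.8 [0.085 0.098]
[0.422 0.115]
[0.585 0.024]
[0.458 0.18 ]
[0.622 0.089]
```

```bash
python3 -m pendant '{"motion": [[[0,0,0],[0,0,2],44],[[-1,-1,0],[0,0,4],44],[[-2,-2,0],[0,0,6],44],[[-3,-3,0],[0,0,8],44],[[-4.2,-4.2,0],[0,0,10],44],[[-5.4,-5.4,0],[0,0,12],44],[[-6.6,-6.6,0.5],[0,0,14],44],[[-7.6,-7.4,1],[0,0,16],44],[[-8.3,-7.9,1.5],[0,0,18],44],[[-8.58,-8.01,2],[0,0,20],44]]}' 40
```

```text
time: 1.4
position: [0.3945, 0.3147, 0.2421]
orientation: [[0.516, 0.857, -0.0], [0.857, -0.516, -0.0], [-0.0, 0.0, -1.0]]
wrist_force: [1.0, 0.3, 0.1]
finger_gap: 0.504
grasp_force: 0.0
```

```bash
python3 -m pendant '{"motion": [[[0,0,0.5],[0,0,2],44],[[0,0,1],[0,0,4],44],[[0,-0.04,1.8],[0,0,5.93],44],[[0,-0.04,2.6],[0,0,5.93],44],[[0,-0.04,3.2],[0,0,5.93],44],[[0,-0.04,3.4],[0,0,5.93],44],[[0,-0.04,3.4],[0,0,5.93],44],[[0,-0.04,3.4],[0,0,5.93],44],[[0,-0.04,3.4],[0,0,5.93],44],[[0,-0.04,3.4],[0,0,5.93],44]]}'
python3 - <<'E'
from h import *
c=snap('wrist');save(c,'w1.png')
s=arm.get_state();print(s['position'],s['joints'].round(1))
E
```

```text
time: 2.65
position: [0.3932, 0.3171, 0.1413]
orientation: [[0.868, 0.496, 0.001], [0.496, -0.868, 0.001], [0.001, -0.0, -1.0]]
wrist_force: [-0.5, -0.3, -0.2]
finger_gap: 0.498
grasp_force: 0.0
[0.3931477  0.31700547 0.14117193] [ 36.1   6.1 121.1   0.   52.7  96.3]
```

View pics/w1.png

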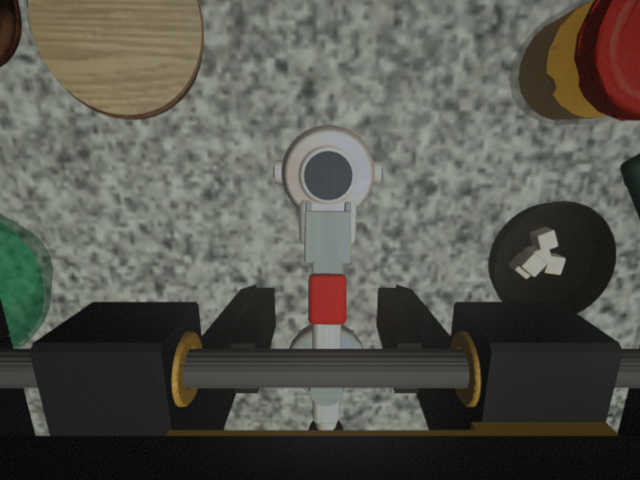

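The wrist view shows the lever raised (red pad at (328,299)), the head disc at (328,175), and the bar centred between the fingertips at column 326. The bowl and jar are clear of the fingers.

```bash
python3 - <<'E'
from h import *
c=dict(np.load('wrist.npz'));print(w(c,328.5,175,.04),w(c,326,415,.04))
E
python3 -m pendant '{"motion": [[[0,0,0.6],[0,0,0],44],[[0,0,1.2],[0,0,0],44],[[0,0,1.7],[0,0,0],44],[[0,0,2.0],[0,0,0],44],[[0,0,2.1],[0,0,0],44],[[0,0,2.1],[0,0,0],44],[[0,0,2.1],[0,0,0],10],[[0,0,2.1],[0,0,0],10],[[0,0,2.1],[0,0,0],10],[[0,0,2.1],[0,0,0],10]]}' 40
```

```text
[0.44081869 0.34288534 0.04      ] [0.31840368 0.27414986 0.04      ]
time: 3.95
position: [0.3933, 0.3169, 0.0781]
orientation: [[0.868, 0.496, 0.001], [0.496, -0.868, 0.0], [0.001, 0.0, -1.0]]
wrist_force: [0.7, -1.4, 1.9]
finger_gap: 0.181
grasp_force: 40.0
```

```bash
python3 -m pendant '{"motion": [[[0,0,-0.5],[0,0,0],10],[[0,0,-1.5],[0,0,0],10],[[0,0,-2.7],[0,0,0],10],[[0,0,-3.9],[0,0,0],10],[[0,0,-5],[0,0,0],10],[[0,0.4,-5.67],[0,0,-0.5],10],[[0,1.2,-5.67],[0,0,-1.3],10],[[0,2.2,-5.67],[0,0,-2.1],10],[[0.05,3.2,-5.67],[0,0,-2.9],10],[[0.1,4.2,-5.67],[0,0,-3.7],10]]}' && python3 -m pendant '{"motion": [[[0,0.9,0],[0,0,-0.9],10],[[0,1.8,0],[0,0,-1.6],10],[[0,2.6,0],[0,0,-2.1],10],[[0,3.1,0],[0,0,-2.4],10],[[0,3.3,0],[0,0,-2.54],10],[[0,3.3,0],[0,0,-2.54],10],[[0,3.3,0],[0,0,-2.54],10],[[0,3.3,0],[0,0,-2.54],10],[[0,3.3,0],[0,0,-2.54],10],[[0,3.3,0],[0,0,-2.54],10]]}'
python3 - <<'E'
from h import *
a=snap('scene','s2');b=snap('side','d2')
save(a,'s2.png',(330,120,530,320),3);save(b,'d2.png',(250,80,450,280),3)
im=np.hstack([cv2.imread('pics/s2.png')[:,:400*3//2-200],cv2.imread('pics/d2.png')[:,:400]])
A=a['pixels'][130:290,350:480,::-1];B=b['pixels'][100:260,270:400,::-1]
cv2.imwrite('pics/both2.png',cv2.resize(np.hstack([A,B]),None,fx=3,fy=3,interpolation=cv2.INTER_CUBIC))
s=arm.get_state();R=np.array(s['orientation']);p=np.array(s['position']);print(p,R.round(3),s['wrist_force'],s['joints'].round(1))
E
```

```text
time: 5.2
position: [0.4573, 0.2079, 0.2473]
orientation: [[0.664, 0.748, -0.002], [0.748, -0.664, -0.0], [-0.002, -0.001, -1.0]]
wrist_force: [0.1, 0.2, -5.9]
finger_gap: 0.181
grasp_force: 40.0
time: 6.45
position: [0.5318, 0.1432, 0.2479]
orientation: [[0.486, 0.874, 0.0], [0.874, -0.486, 0.0], [0.0, 0.0, -1.0]]
wrist_force: [-0.2, -0.2, -5.8]
finger_gap: 0.178
grasp_force: 40.0
[0.53185971 0.14305566 0.24787908] [[ 0.486  0.874  0.   ]
 [ 0.874 -0.486  0.   ]
 [ 0.     0.    -1.   ]] [-0.62683533  0.10710785 -6.7049469 ] [ 12.5   4.1 110.7  -0.   65.2  41.5]
```

View pics/both2.png

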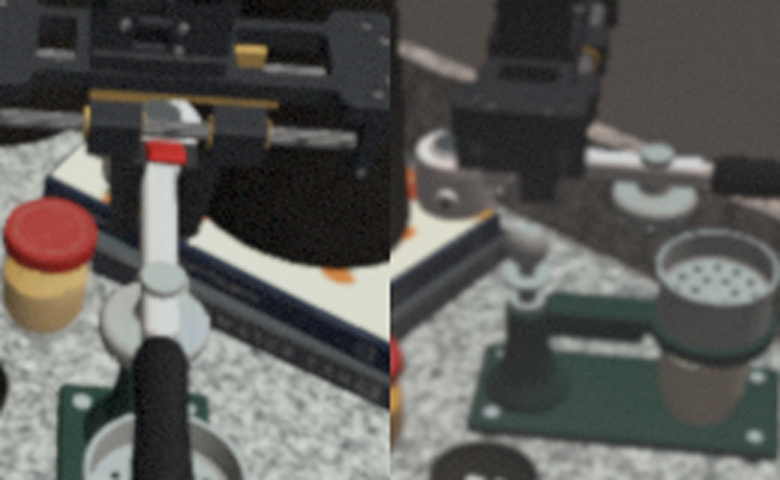

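The left half (scene) and right half (side) show the arm held level, with the head still about 40 mm beyond the ball and the dome short of the cup. I used the turned tool axes wrongly in the second call, so I'm correcting the position now.

```bash
python3 -m pendant '{"motion": [[[-0.3,0.1,0],[0,0,0],10],[[-0.7,0.2,0],[0,0,0],10],[[-1.1,0.3,0],[0,0,0],10],[[-1.39,0.37,0],[0,0,0],10],[[-1.39,0.37,0],[0,0,0],10],[[-1.39,0.37,0.4],[0,0,0],10],[[-1.39,0.37,0.4],[0,0,0],10],[[-1.39,0.37,0.4],[0,0,0],10],[[-1.39,0.37,0.4],[0,0,0],10],[[-1.39,0.37,0.4],[0,0,0],10]]}'
python3 - <<'E'
from h import *
a=snap('scene','s3');b=snap('side','d3')
A=a['pixels'][150:310,340:470,::-1];B=b['pixels'][110:270,280:410,::-1]
cv2.imwrite('pics/both3.png',cv2.resize(np.hstack([A,B]),None,fx=3,fy=3,interpolation=cv2.INTER_CUBIC))
s=arm.get_state();R=np.array(s['orientation']);p=np.array(s['position']);print(p,R.round(3),s['wrist_force'])
E
```

```text
time: 7.8
position: [0.5215, 0.1013, 0.236]
orientation: [[0.486, 0.874, 0.0], [0.874, -0.486, 0.0], [0.0, 0.0, -1.0]]
wrist_force: [0.7, -0.4, -5.3]
finger_gap: 0.18
grasp_force: 40.0
[0.52145401 0.10122866 0.23600265] [[ 0.486  0.874  0.   ]
 [ 0.874 -0.486  0.   ]
 [ 0.     0.    -1.   ]] [-0.71127206 -0.24469343 -6.0749644 ]
```

View pics/both3.png

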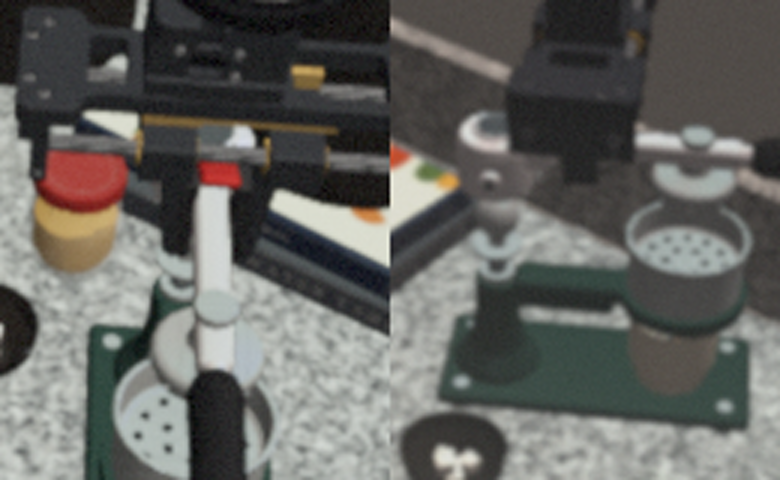

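Run:
```python
from h import *
a=dict(np.load('s3.npz'));b=dict(np.load('d3.npz'))
A=[];B=[]
for c,p in((a,(412.3,252.7)),(b,(382.3,155.7))):
    o=-c['R'].T@c['t'];d=w(c,*p,z=0)-o;d/=np.linalg.norm(d);M=np.eye(3)-np.outer(d,d);A.append(M);B.append(M@o)
x=np.linalg.solve(sum(A),sum(B));print(x,[np.linalg.norm(A[i]@x-B[i]) for i in(0,1)])
print('head side',w(b,314,152.7,.198), 'knob depth',w(a,412,253),w(b,382,156))
C=cloud(b);g=C[100:200,295:330].reshape(-1,3);g=g[(g[:,2]>.194)&(g[:,2]<.202)&(np.hypot(g[:,0]-.547,g[:,1]-.147)<.04)];print(g.mean(0),len(g))
```

```text
[0.48886913 0.04235082 0.19964472] [np.float64(0.0005744771267943466), np.float64(0.0005744771267944173)]
head side [0.54351937 0.15097199 0.198     ] knob depth [0.48716747 0.04100995 0.20043492] [0.48572712 0.04510722 0.20213661]
[0.54573594 0.1542114  0.19659494] 135
```

```bash
python3 -m pendant '{"motion": [[[-0.09,0,0.07],[0,0.4,0],10],[[-0.18,0,0.13],[0,0.8,0],10],[[-0.18,0,0.3],[0,0.8,0],10],[[-0.18,0,0.45],[0,0.8,0],10],[[-0.18,0,0.6],[0,0.8,0],10],[[-0.18,0,0.75],[0,0.8,0],10],[[-0.18,0,0.9],[0,0.8,0],10],[[-0.18,0,0.98],[0,0.8,0],10],[[-0.18,0,1.06],[0,0.8,0],10],[[-0.18,0,1.06],[0,0.8,0],10]]}'; python3 -c "
from h import *
s=arm.get_state();print(s['position'],s['wrist_force'],s['wrist_torque'])"
```

```text
time: 9.15
position: [0.5186, 0.0964, 0.2038]
orientation: [[0.485, 0.874, 0.034], [0.872, -0.486, 0.061], [0.07, -0.0, -0.998]]
wrist_force: [-0.2, -0.3, -5.1]
finger_gap: 0.185
grasp_force: 40.0
[0.51861544 0.0964157  0.20383657] [-0.24219839 -0.31099607 -5.10994839] [-0.10620532  0.14386725 -0.0322046 ]
```

```bash
python3 -m pendant '{"motion": [[[0,0,0.04],[0,0,0],10],[[0,0,0.07],[0,0,0],10],[[-0.01,0,0.1],[0,0,0],10],[[-0.01,0,0.13],[0,0,0],10],[[-0.01,0,0.16],[0,0,0],10],[[-0.01,0,0.19],[0,0,0],10],[[-0.02,0,0.22],[0,0,0],10],[[-0.02,0,0.25],[0,0,0],10],[[-0.02,0,0.25],[0,0,0],10],[[-0.02,0,0.25],[0,0,0],10]]}'; python3 -c "
from h import *
s=arm.get_state();print(s['position'],s['wrist_force'],s['wrist_torque'])"
```

```text
time: 10.4
position: [0.5187, 0.0964, 0.1965]
orientation: [[0.485, 0.874, 0.034], [0.872, -0.486, 0.061], [0.07, 0.0, -0.998]]
wrist_force: [-0.3, 0.3, -5.7]
finger_gap: 0.179
grasp_force: 40.0
[0.51867501 0.09635067 0.196488  ] [-0.33545907  0.27953367 -5.69771411] [-0.12987164  0.11576203 -0.01715906]
```

```bash
python3 -m pendant '{"motion": [[[0,0,0.015],[0,0,0],10],[[0,0,0.03],[0,0,0],10],[[0,0,0.045],[0,0,0],10],[[0,0,0.06],[0,0,0],10],[[0,0,0.075],[0,0,0],10],[[0,0,0.09],[0,0,0],10],[[0,0,0.105],[0,0,0],10],[[0,0,0.12],[0,0,0],10],[[0,0,0.12],[0,0,0],10],[[0,0,0.12],[0,0,0],10]]}'; python3 -c "
from h import *
s=arm.get_state();print(s['position'],s['wrist_force'],s['wrist_torque'])"
```

```text
time: 11.65
position: [0.5189, 0.0966, 0.1931]
orientation: [[0.485, 0.874, 0.034], [0.872, -0.486, 0.061], [0.07, 0.0, -0.998]]
wrist_force: [-1.6, 0.1, -2.1]
finger_gap: 0.177
grasp_force: 40.0
[0.51890475 0.09664279 0.19307689] [-1.56768406  0.07447383 -2.08582277] [0.15950501 0.34364713 0.07653333]
```

```bash
python3 -m pendant '{"motion": [[[0,0,0],[0,0,0],30],[[0,0,0],[0,0,0],44],[[0,0,0],[0,0,0],44],[[0,0,0],[0,0,0],44],[[0,0,0],[0,0,0],44],[[0,0,-0.4],[0,0,0],44],[[0,0,-1.2],[0,0,0],44],[[0,0,-2.2],[0,0,0],44],[[0,0,-3.3],[0,-0.4,0],44],[[0,0,-3.6],[0,-0.8,0],44]]}'
python3 - <<'E'
from h import *
a=snap('scene','s4');b=snap('side','d4');c=snap('wrist','w4')
B=b['pixels'][110:270,280:410,::-1];A=c['pixels'][:,:,::-1]
cv2.imwrite('pics/both4.png',np.hstack([cv2.resize(A,(400,300)),cv2.resize(B,(244,300))]))
s=arm.get_state();print(s['position'],s['orientation'].round(3),s['wrist_force'])
E
```

```text
time: 12.9
position: [0.5164, 0.0899, 0.3041]
orientation: [[0.486, 0.874, 0.005], [0.874, -0.486, -0.001], [0.002, 0.005, -1.0]]
wrist_force: [0.6, 0.3, -0.9]
finger_gap: 0.495
grasp_force: 0.0
[0.51519435 0.09034587 0.30050625] [[ 0.485  0.874  0.   ]
 [ 0.874 -0.485  0.   ]
 [ 0.     0.    -1.   ]] [-0.23671612  0.17215301 -0.60837999]
```

View pics/both4.png

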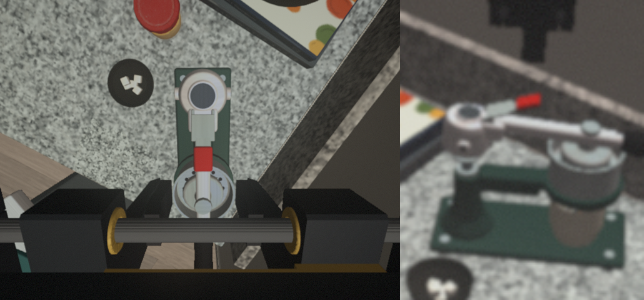

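The arm now sits on the ball with the dome in the cup and the lever up. In the wrist view the head disc is at about (325,152) and the red pad at (325,254).

Run:
```python
from h import *
c=dict(np.load('w4.npz'));s=arm.get_state();p=s['position'];R=s['orientation']
print(w(c,325,152),w(c,325,152,.158),w(c,325,254))
C=cloud(c)
for v in range(130,270,8): print(v,C[v,325].round(4))
b=dict(np.load('d4.npz'));C=cloud(b)
g=C[110:270,280:410].reshape(-1,3);g=g[(np.hypot(g[:,0]-.547,g[:,1]-.147)<.024)&(g[:,2]>.14)];print('side head top',np.percentile(g[:,2],[50,80,95]))
t=np.array([.547,.1475,.165+.064]);print(R.T@(t-p)/.03)
```

```text
[0.54730399 0.14625454 0.15931546] [0.54728988 0.14622588 0.158     ] [0.5197271  0.09652376 0.18014563]
130 [0.5533 0.1571 0.1605]
138 [0.5512 0.1532 0.1605]
146 [0.549  0.1493 0.1607]
154 [0.5467 0.1452 0.1593]
162 [0.5445 0.1412 0.1605]
170 [0.5422 0.1371 0.1595]
178 [0.5398 0.1327 0.1569]
186 [0.5378 0.1291 0.1632]
194 [0.5356 0.1251 0.1648]
202 [0.5334 0.1212 0.1671]
210 [0.5311 0.1171 0.1674]
218 [0.529  0.1131 0.1691]
226 [0.5269 0.1094 0.1718]
234 [0.5247 0.1056 0.1736]
242 [0.523  0.1024 0.1782]
250 [0.5207 0.0983 0.1787]
258 [0.5186 0.0944 0.1802]
266 [0.5162 0.0902 0.1803]
side head top [0.15646133 0.15874415 0.16078589]
[2.17982104 0.0025825  2.38394488]
```

```bash
python3 -m pendant '{"motion": [[[0.5,0,0],[0,0,0],0],[[1.2,0,0],[0,0,0],0],[[1.8,0,0.3],[0,0,0],0],[[2.17,0,0.8],[0,0,0],0],[[2.17,0,1.4],[0,0,0],0],[[2.17,0,1.9],[0,0,0],0],[[2.17,0,2.2],[0,0,0],0],[[2.17,0,2.35],[0,0,0],0],[[2.17,0,2.35],[0,0,0],0],[[2.17,0,2.35],[0,0,0],0]]}'; python3 -c "
from h import *
s=arm.get_state();print(s['position'],s['wrist_force'],s['wrist_torque'],s['finger_gap'])"
```

```text
time: 14.3
position: [0.5472, 0.1469, 0.2309]
orientation: [[0.486, 0.874, 0.001], [0.874, -0.486, 0.0], [0.001, 0.001, -1.0]]
wrist_force: [0.1, -1.6, 0.6]
finger_gap: 0.009
grasp_force: 0.0
[0.54718039 0.14685482 0.23093764] [ 0.08966997 -1.57617223  0.60890891] [-0.00018984  0.09645246 -0.02512939] 0.009018531098817558
```

```bash
python3 -m pendant '{"motion": [[[0,0,0.05],[0,0,0],0],[[0,0,0.1],[0,0,0],0],[[0,0,0.14],[0,0,0],0],[[0,0,0.18],[0,0,0],0],[[0,0,0.22],[0,0,0],0],[[0,0,0.26],[0,0,0],0],[[0,0,0.29],[0,0,0],0],[[0,0,0.3],[0,0,0],0],[[0,0,0.3],[0,0,0],0],[[0,0,0.3],[0,0,0],0]]}'
```

```text
time: 15.55
position: [0.5472, 0.1471, 0.2217]
orientation: [[0.486, 0.874, 0.001], [0.874, -0.486, 0.001], [0.001, 0.001, -1.0]]
wrist_force: [-0.3, 2.4, 5.2]
finger_gap: 0.005
grasp_force: 2.6
```

```bash
python3 -m pendant '{"motion": [[[0,0,0.01],[0,0,0],0],[[0,0,0.02],[0,0,0],0],[[0,0,0.03],[0,0,0],0],[[0,0,0.04],[0,0,0],0],[[0,0,0.05],[0,0,0],0],[[0,0,0.06],[0,0,0],0],[[0,0,0.07],[0,0,0],0],[[0,0,0.08],[0,0,0],0],[[0,0,0.09],[0,0,0],0],[[0,0,0.1],[0,0,0],0]]}'
```

```text
time: 16.8
position: [0.5472, 0.1474, 0.2185]
orientation: [[0.486, 0.874, 0.001], [0.874, -0.486, 0.001], [0.002, 0.001, -1.0]]
wrist_force: [0.3, 2.2, 3.7]
finger_gap: 0.005
grasp_force: 1.4
```

```bash
python3 -m pendant '{"motion": [[[0,0,0.01],[0,0,0],0],[[0,0,0.02],[0,0,0],0],[[0,0,0.03],[0,0,0],0],[[0,0,0.04],[0,0,0],0],[[0,0,0.05],[0,0,0],0],[[0,0,0.06],[0,0,0],0],[[0,0,0.07],[0,0,0],0],[[0,0,0.08],[0,0,0],0],[[0,0,0.08],[0,0,0],0],[[0,0,0.08],[0,0,0],0]]}'
```

```text
time: 18.05
position: [0.5473, 0.1473, 0.2178]
orientation: [[0.486, 0.874, 0.002], [0.874, -0.486, 0.001], [0.002, 0.001, -1.0]]
wrist_force: [-3.6, 2.8, 13.2]
finger_gap: 0.0
grasp_force: 6.5
```

```bash
python3 -m pendant '{"motion": [[[0,0,0.005],[0,0,0],0],[[0,0,0.01],[0,0,0],0],[[0,0,0.01],[0,0,0],0],[[0,0,0.015],[0,0,0],0],[[0,0,0.015],[0,0,0],0],[[0,0,0.015],[0,0,0],0],[[0,0,0.015],[0,0,0],0],[[0,0,0.015],[0,0,0],0],[[0,0,0.015],[0,0,0],0],[[0,0,0.015],[0,0,0],0]]}'
python3 - <<'E'
from h import *
for i in range(3):
    b=snap('side','d5');s=arm.get_state();print(s['position'].round(4),s['wrist_force'].round(1))
save(b,'d5.png',(295,120,415,250),4)
E
```

```text
time: 19.3
position: [0.5473, 0.1473, 0.2178]
orientation: [[0.486, 0.874, 0.002], [0.874, -0.486, 0.001], [0.002, 0.001, -1.0]]
wrist_force: [-3.9, 1.7, 15.4]
finger_gap: 0.002
grasp_force: 7.5
[0.5473 0.1473 0.2178] [-4.7  1.7 15.8]
[0.5473 0.1473 0.2178] [-3.   2.5 14.6]
[0.5473 0.1473 0.2178] [-4.3  2.7 15.5]
```

View pics/d5.png

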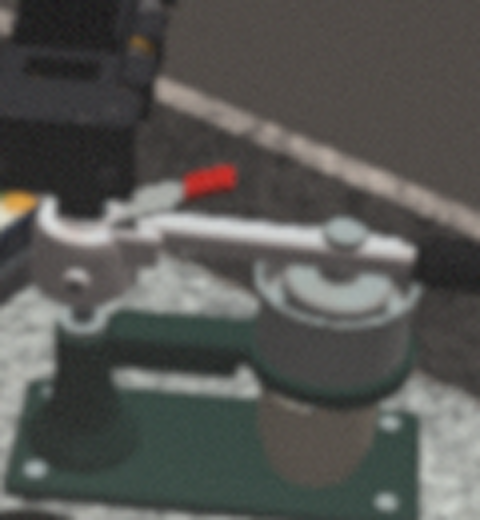

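The side view shows the fingertips on the head, the dome down in the cup and the lever still up. The head stopped dead at 15.5 N, above the catches' maximum, so the ball is home. Next I lift off and move over the lever pad.

```bash
python3 -m pendant '{"motion": [[[0,0,-0.2],[0,0,0],0],[[0,0,-0.8],[0,0,0],0],[[0,0,-1.5],[0,0,0],0],[[-0.6,0,-1.5],[0,0,0],0],[[-1.2,0,-1.5],[0,0,0],0],[[-1.6,0,-1.5],[0,0,0],0],[[-1.77,0,-1.5],[0,0,0],0],[[-1.77,0,-1.4],[0,0,0],0],[[-1.77,0,-1.4],[0,0,0],0],[[-1.77,0,-1.4],[0,0,0],0]]}'
python3 - <<'E'
from h import *
b=snap('side','d6');s=arm.get_state();print(s['position'].round(4),s['wrist_force'].round(1))
C=cloud(b);P=b['pixels'].astype(int);m=(P[...,0]>150)&(P[...,1]<70)&(P[...,2]<70)&(C[...,2]>.15)&(np.hypot(C[...,0]-.52,C[...,1]-.1)<.06);g=C[m]
print(len(g),g.mean(0),g.min(0),g.max(0), 'along',((g[:,:2]-[.5473,.1473])@[.486,.874]).mean())
print(np.percentile(g[:,2],[5,50,95]))
E
```

```text
time: 20.7
position: [0.5211, 0.1008, 0.2572]
orientation: [[0.485, 0.874, -0.0], [0.874, -0.485, 0.0], [-0.0, -0.0, -1.0]]
wrist_force: [-0.4, 0.3, -0.0]
finger_gap: 0.003
grasp_force: 0.0
[0.5211 0.1008 0.2572] [-0.8  0.2 -0.1]
47 [0.51890924 0.096674   0.17576273] [0.50998616 0.08693779 0.17142009] [0.53008286 0.10607696 0.17954655] along -0.05804503164109239
[0.17222041 0.17629975 0.17883401]
```

```bash
python3 -m pendant '{"motion": [[[0,0,0.2],[0,0,0],0],[[0,0,0.35],[0,0,0],0],[[0,0,0.43],[0,0,0],0],[[-0.03,0,0.48],[0,0,0],0],[[-0.07,0,0.53],[0,0,0],0],[[-0.11,0,0.58],[0,0,0],0],[[-0.15,0,0.63],[0,0,0],0],[[-0.19,0,0.68],[0,0,0],0],[[-0.23,0,0.73],[0,0,0],0],[[-0.25,0,0.77],[0,0,0],0]]}'; python3 -c "
from h import *
s=arm.get_state();print(s['position'],s['wrist_force'],s['wrist_torque'])"
```

```text
time: 22.0
position: [0.5179, 0.0944, 0.2357]
orientation: [[0.486, 0.874, 0.002], [0.874, -0.486, 0.001], [0.002, 0.001, -1.0]]
wrist_force: [-2.2, 2.9, 6.7]
finger_gap: 0.007
grasp_force: 3.7
[0.51785797 0.09439845 0.23572467] [-2.1754093   2.93306657  6.69081027] [ 0.26339214  0.44912492 -0.0325203 ]
```

```bash
python3 -m pendant '{"motion": [[[-0.03,0,0.05],[0,0,0],0],[[-0.06,0,0.1],[0,0,0],0],[[-0.09,0,0.15],[0,0,0],0],[[-0.12,0,0.2],[0,0,0],0],[[-0.15,0,0.25],[0,0,0],0],[[-0.17,0,0.3],[0,0,0],0],[[-0.19,0,0.35],[0,0,0],0],[[-0.21,0,0.4],[0,0,0],0],[[-0.22,0,0.43],[0,0,0],0],[[-0.22,0,0.43],[0,0,0],0]]}'; python3 -c "
from h import *
s=arm.get_state();print(s['position'],s['wrist_force'],s['wrist_torque'])"
```

```text
time: 23.25
position: [0.5142, 0.0881, 0.2234]
orientation: [[0.486, 0.874, 0.0], [0.874, -0.486, 0.0], [0.0, 0.0, -1.0]]
wrist_force: [-4.9, 0.7, 11.3]
finger_gap: 0.005
grasp_force: 5.6
[0.51415161 0.08808409 0.22335577] [-4.87412074  0.73877694 11.32557729] [0.05141307 0.918529   0.03925141]
```

```bash
python3 -m pendant '{"motion": [[[0,0,0.02],[0,0,0],0],[[0,0,0.04],[0,0,0],0],[[0,0,0.06],[0,0,0],0],[[0,0,0.08],[0,0,0],0],[[0,0,0.1],[0,0,0],0],[[0,0,0.12],[0,0,0],0],[[0,0,0.12],[0,0,0],0],[[0,0,0.12],[0,0,0],0],[[0,0,0.12],[0,0,0],0],[[0,0,0.12],[0,0,0],0]]}'; python3 -c "
from h import *
s=arm.get_state();print(s['position'],s['wrist_force'],s['wrist_torque'])"
```

```text
time: 24.5
position: [0.5145, 0.088, 0.2229]
orientation: [[0.486, 0.874, 0.002], [0.874, -0.486, -0.0], [0.0, 0.002, -1.0]]
wrist_force: [-12.2, -1.8, 27.1]
finger_gap: 0.003
grasp_force: 13.7
[0.51449852 0.08795199 0.22292851] [-12.24561245  -1.78307451  27.10593862] [-0.16668054  2.09860002  0.09663306]
```

Only 0.5 mm of movement for a rise to 27 N means the lever is on its stop. I'll lift clear and check.

```bash
python3 -m pendant '{"motion": [[[0,0,-0.1],[0,0,0],0],[[0,0,-0.3],[0,0,0],0],[[0,0,-0.8],[0,0,0],0],[[0,0,-1.6],[0,0,0],0],[[0,0,-2.4],[0,0,0],0],[[0,0,-3],[0,0,0],0],[[0,0,-3.4],[0,0,0],0],[[0,0,-3.5],[0,0,0],0],[[0,0,-3.5],[0,0,0],0],[[0,0,-3.5],[0,0,0],0]]}'
python3 - <<'E'
from h import *
b=snap('side','d7');c=snap('wrist','w7');s=arm.get_state();print(s['position'].round(4),s['wrist_force'].round(1))
for n,c_ in(('side',b),('wrist',c)):
    C=cloud(c_);P=c_['pixels'].astype(int);m=(P[...,0]>140)&(P[...,1]<70)&(P[...,2]<70)&(C[...,2]>.14)&(C[...,2]<.2)&(np.hypot(C[...,0]-.515,C[...,1]-.09)<.06);g=C[m]
    print(n,len(g),g.mean(0),np.percentile(g[:,2],[5,50,95]),'along',((g[:,:2]-[.5473,.1473])@[.486,.874]).mean())
C=cloud(c);h=C[(np.hypot(C[...,0]-.547,C[...,1]-.147)<.012)&(C[...,2]>.13)];print('head',np.median(h[:,2]))
B=b['pixels'][120:270,280:420,::-1];A=c['pixels'][:,:,::-1]
cv2.imwrite('pics/f.png',np.hstack([cv2.resize(A,(400,300)),cv2.resize(B,(280*1,300))]))
E
```

```text
time: 25.75
position: [0.5137, 0.0881, 0.3216]
orientation: [[0.486, 0.874, -0.002], [0.874, -0.486, -0.0], [-0.001, -0.001, -1.0]]
wrist_force: [-0.3, -1.0, 0.1]
finger_gap: 0.005
grasp_force: 0.0
[0.5138 0.0881 0.3218] [-0.1 -0.2 -0.2]
side 56 [0.51299821 0.08651881 0.15798184] [0.15589714 0.15806374 0.15963795] along -0.06979342925676082
wrist 691 [0.51513164 0.08708081 0.15901952] [0.15787167 0.15899468 0.16020705] along -0.06826539900237831
head 0.4039508304124734
```

View pics/f.png

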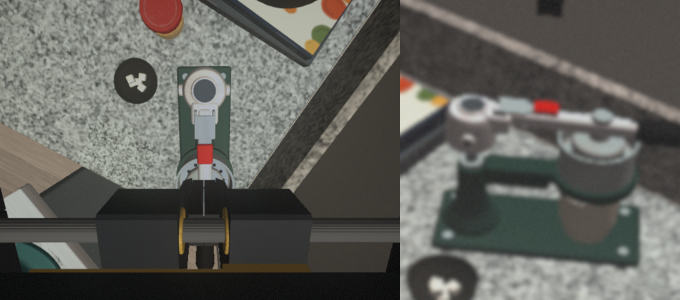

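The lever pad lies flat on the bar: the red pad is at about (205,153) in the left half and (546,107) in the right half. It sits about 69 mm from the ball axis at z = 0.158, matching the lever-down position. The gripper is clear and nothing else has moved.

```bash
python3 -c "
from workcell import arm
print(arm.finish_job())"
```

```text
the job is handed in; nothing more can be done
None
```

The pressing arm is back on the citrus press with the ball home in its socket and the latch lever down on its stop. Pushing on the head reached about 16 N, and the gripper was clear when I handed the job in at about 26 s.

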